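Put a desiccant canister into service

TASK

The drying canister for the exhibition case has a fresh cassette and has to go back into service. Its two lids stand on the desk nested and latched together, the perforated inner lid under the sealing cap: lower the pair onto the open canister without dropping it, until the inner lid is fully home in the mouth, and only then swing the cap's latch lever until it points over the index rib, square to the bar handle, which frees the inner lid. Lift the sealing cap alone off the canister, leaving the inner lid seated, and finish while still holding the cap level in the air, well clear (8 cm or so) above where it sat; leave the other things on the desk where they are.

Things in the scene. Friction and masses are not known exactly. Their poses are not given: they have to be found in the camera images.
- canister: open round aluminium canister with a blank paper band, upright and loose on the desk, 1.6 kg: body 100 mm in diameter, 88 mm high, then a neck 85 mm outside, 76 mm inside diameter up to the rim at 104 mm. The mouth is 16 mm deep, a white perforated cassette closes it below. Origin at the centre of its underside, z up.
- mouth (a point): centre of the canister's mouth, level with the rim, 104 mm above the canister's origin. The plug has 2 mm radial play in it at the flange and about 6 mm at its rounded foot.
- inner_lid: perforated steel inner lid, 0.25 kg: flange 84 mm wide, 14 to 18 mm above its origin, with a 42x17 mm slot along its x; below it a plug ring tapering from 72 to 62 mm in diameter. Origin at the centre of the plug's foot, z up. At the start it stands on the desk (z = 0) under the cap; fully home, flange on the rim, its origin is 90 mm above the canister's.
- sealing_cap: grey outer lid, 100 mm in diameter, 0.3 kg, nested over the inner lid. Origin at the centre of its skirt's lower edge, z up; index rib (small upright steel rib) at its -x edge, handle bar along its y. Skirt 16 mm deep, 93 mm inside; top face at z = 22 mm. Resting on the inner lid, its origin is 2 mm above that lid's origin, so 92 mm above the canister's when both are home.
- handle_bar (a point): middle of the cap's black bar handle, 68 mm above the cap's origin: bar 10 mm wide (cap's x), 12 mm high, 60 mm free between its posts (along the cap's y); grasp it from above across its width. The lever tab's top is 22 mm lower. Latched, the lifted cap (pair 0.58 kg) carries the inner lid hanging 2.5 mm lower than it rests; a boss in the slot keeps the two in line within 2 mm.
- latch_lever (a joint): angle of the dark steel latch lever about the cap's upright centre axis, rad, counter-clockwise from above. 0 = over the index rib (to the cap's -x, square to the handle bar): T-foot inside is in line with the slot, inner lid free. Beyond about 0.3 either way it is latched; starts at 0.75 to 1.0. Stops at +-1.05. Light friction (0.02 N m), stays where left.
- lever_tab (a point): middle of the upright black tab at the lever's end, 62 mm from the cap's axis, 37 mm above the cap's origin: 8 mm thick across the lever, 14 mm long along it, 25 to 46 mm above the cap's origin, just outside the cap's edge; pinch it across its thickness or push it sideways.
- reader_cards: block of blank white cards, 56x87x18 mm, a bystander on the desk. Origin at the centre of its underside.
- glue_stick: glue stick standing upright, 27 mm in diameter, 91 mm high, a bystander. Origin at the centre of its underside.
- tape: roll of brown tape lying flat, 96 mm in diameter, 48 mm high, a bystander. Origin at the centre of its underside.
- eraser: blue and white eraser, 23x52x14 mm, a bystander. Origin at the centre of its underside.
Things that resemble listed ones, but are neither listed nor needed, are in the scene too. Leave any green look-alike of the sealing_cap alone.

How it is judged:
By the outcome, as a careful person would: the job done as asked, in the order asked, and still so for the second after the job is handed in, while the arm keeps its last pose, push and grip.
It also fails if it takes over 67 s, if anything falls off the work surface, if the arm or the gripper's body presses on something with over 40 N, if the wrist force passes 120 N, or if a joint passes its speed limit or range.

ROBOT

A 6-joint arm with a two-finger parallel gripper is mounted at the origin on a cart in front of the work surface, level with it; the furniture and walls round the work are solid. World frame = base frame: x ahead of the robot, y to its left, z up, the work surface at z = 0. Lengths are in mm, angles in rad, forces in N, time in s.
With the tool pointing down it reaches from about 350 to 875 mm from the base axis. Payload 4.2 kg.
Tool frame: the origin (TCP) lies at the very end of the fingers, on their centre line; the grasp point (between the pads) lies 19 mm behind it (pinch_z is the distance from the TCP to the grasp point, in mm); z points along the fingers, y is the line along which they close (so a half turn about z gives the same grasp; the last joint's range is limited). The gripper opens to 85 mm and grips with 20 to 120 N. Pads are 22 mm wide; open, the fingers measure 114 mm over their backs; the gripper's body (76 mm by 85 mm) begins 54 mm behind the grasp point. The pads swing forward as they close: fully open they stand 13 mm farther back than shut.
Start: joints at [0.259, 0.385, 0.008, 0, -1.194, -0.259], TCP at [624.979, 0.025, 231.312] pointing down, gripper open.
Joint ranges: [-3.14, 3.14], [-1.21, 2.06], [-1.07, 1.41], [-3.16, 2.05], [-2.99, -0.16], [-3.1, 3.1]. Speed limits (rad/s): [2.79, 2.79, 3.14, 3.14, 3.14, 3.14].

INTERFACE

Orientations are given as a unit quaternion [x, y, z, w].
In Python, from bench import * gives the robot as it stands.
- The arm moves only by the tool arm_command, never from a script. Its argument "steps" is one flat list of numbers, 4 for each row, row after row: the shift along the tool's x, y, z in m, then the turn about the tool's z in rad. In form: [tx, ty, tz, roll, tx, ty, tz, roll, ...]. A call has 1 to 20 rows; each row shifts and turns the commanded pose from where the row before left it, along the tool's axes as they then stand; what a row does not reach is not made up. A row lasts 1/8 s, in which the tool goes at most 62.5 mm and 10.7 degrees, less where a joint would pass 70% of its speed; a pose out of reach is approached as far as the arm can. A call with a gripper value outside its range is refused whole. "grip" is the finger opening in m, from 0 to 0.0854, set as the call begins (left out, the last holds). The fingers move at their own pace and stop on an object; the grip force is fixed at half the most. Time passes only in rows, so rows that do not move let the fingers close. It gives the time, the measured TCP pose, the force, the opening and the grip force at its end, in the units of the state.
- read_state(): the state, without advancing time (a new reading comes with each control period).
- get_image(name): name is "scene" or "side" or "wrist"; returns the picture (384x512x3 uint8, red, green, blue); there is no depth.
- get_calibration(name): a dict with "camera_matrix" (3x3 intrinsics, pixels), "k1" (the pictures are not rectified: a ray, as slopes to the right and down, at radius r is drawn at 1 + k1 r^2 times it, then the intrinsics apply), "cam_to_world" (4x4, takes a point from camera to world coordinates). Camera axes: x right, y down, z forward; pixel columns grow to the right and rows downward; lengths in mm; the calibration is good to about 2 mm. A picture is of the moment at which its call begins: read the wrist's pose just before it. get_calibration takes no time and is no camera call; for the wrist camera it gives the pose at the moment of the call.
- job_done(): hands the job in; it is judged then, once.
The state is a dict: "clock": time; "joints": joint angles; "joint_vel": joint speeds; "joint_efforts": joint torques, N m; "position": TCP position; "ee_rot": TCP orientation; "contact_force": force on the tool from outside, world axes, zero at the start; "wrist_torque": the same for the moment, N m; "gripper_width": finger opening in mm; "grasp_force": force on a finger pad.
Only numpy, scipy, OpenCV 4.12 (cv2) and the standard library are available. Lean on these libraries where they do the work, as an engineer would, in place of code of your own. Each camera call takes 0.05 s, during which the arm holds its last target. There are 200 camera calls.

## Working session

There is one attempt and no reset: what is moved stays moved. The work goes in short steps, Python scripts to look and compute and a tool call to move; the robot and the scene stay as the last step left them, time stands still between calls to the robot, and variables do not carry over. Pictures are saved under pics/ and viewed, at most 10 in all, crops included, and the job is handed in when it is done.

Besides the shell and the picture viewer there is one more tool, called after "Emit:" as name(argument=value, ...), one argument or row to a line, values as JSON. arm_command: Moves the arm, as the interface text tells. Its arguments: {"type":"object","properties":{"steps":{"type":"array","items":{"type":"number"}},"grip":{"type":"number"}},"required":["steps"]}

```bash
mkdir -p pics; cat > h.py <<'E'
from bench import *
import numpy as np, cv2
def save(name,f):
    im=get_image(name); cv2.imwrite(f,cv2.cvtColor(im,cv2.COLOR_RGB2BGR)); return im
def ray(name,uv,cal=None):
    c=cal or get_calibration(name);K=np.array(c["camera_matrix"]);T=np.array(c["cam_to_world"])
    d=np.array([[ (uv[0]-K[0,2])/K[0,0],(uv[1]-K[1,2])/K[1,1]]]).reshape(2)
    s=d.copy()
    for _ in range(20): s=d/(1+c["k1"]*(s@s))
    v=T[:3,:3]@np.array([s[0],s[1],1]); return T[:3,3],v
def atz(name,uv,z,cal=None):
    o,v=ray(name,uv,cal); return (o+v*(z-o[2])/v[2]).round(1)
def proj(name,P,cal=None):
    c=cal or get_calibration(name);K=np.array(c["camera_matrix"]);T=np.array(c["cam_to_world"])
    p=T[:3,:3].T@(np.array(P,float)-T[:3,3]); s=p[:2]/p[2]; s=s*(1+c["k1"]*(s@s))
    return np.array([K[0,0]*s[0]+K[0,2],K[1,1]*s[1]+K[1,2]]).round(1)
E
python3 - <<'E'
from h import *
a=save("scene","pics/s0.png");b=save("side","pics/d0.png")
s=read_state();print(s)
for n in("scene","side","wrist"):
    c=get_calibration(n);print(n,c)
o=cv2.hconcat([cv2.imread("pics/s0.png"),cv2.imread("pics/d0.png")])
E
```

```text
{'clock': 0.1, 'joints': array([ 2.58580542e-01,  3.85473642e-01,  6.73366890e-03, -4.36436322e-04,
       -1.19399877e+00, -2.58561647e-01]), 'joint_vel': array([-0.00233059, -0.00136311,  0.00501118,  0.00219724,  0.00134148,
       -0.0012227 ]), 'joint_efforts': array([-2.41840362e-04, -3.93318665e+01,  1.88929778e+01,  4.19793829e+00,
       -2.58899068e-03, -3.31562532e-06]), 'position': array([6.24465351e+02, 2.01986741e-03, 2.30323113e+02]), 'ee_rot': array([-7.07056197e-01,  7.07156665e-01,  6.63645096e-04, -7.37535303e-04]), 'contact_force': array([ 0.66964099, -0.25315362,  0.33878192]), 'wrist_torque': array([ 0.01334024,  0.00888144, -0.01750309]), 'grasp_force': 0.0, 'gripper_width': 85.39242407164679}
scene {'camera_matrix': array([[410.76485411,   0.        , 252.63640088],
       [  0.        , 410.76485411, 192.52023915],
       [  0.        ,   0.        ,   1.        ]]), 'k1': -0.14013018513067949, 'cam_to_world': array([[ 5.87642412e-01, -5.54443206e-01,  5.89295449e-01,
        -1.46371941e+02],
       [-8.09087068e-01, -4.09306072e-01,  4.21718691e-01,
       
[... 621 characters left out ...]
-01, -5.74622929e-01,
         6.84224501e+02],
       [ 0.00000000e+00,  0.00000000e+00,  0.00000000e+00,
         1.00000000e+00]])}
wrist {'camera_matrix': array([[288.18729036,   0.        , 258.65418955],
       [  0.        , 288.18729036, 188.22875804],
       [  0.        ,   0.        ,   1.        ]]), 'k1': -0.031797011783345944, 'cam_to_world': array([[-9.99996859e-01,  1.91920135e-03, -1.61179578e-03,
         6.25089170e+02],
       [ 1.43423349e-03,  9.65620273e-01,  2.59952747e-01,
        -6.56259643e+01],
       [ 2.05528434e-03,  2.59949619e-01, -9.65619993e-01,
         3.73372846e+02],
       [ 0.00000000e+00,  0.00000000e+00,  0.00000000e+00,
         1.00000000e+00]])}
```

View pics/s0.png

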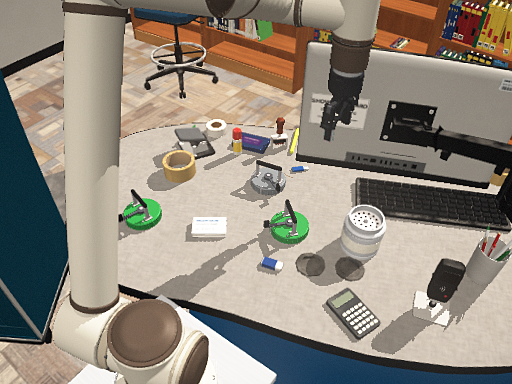

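View pics/d0.png

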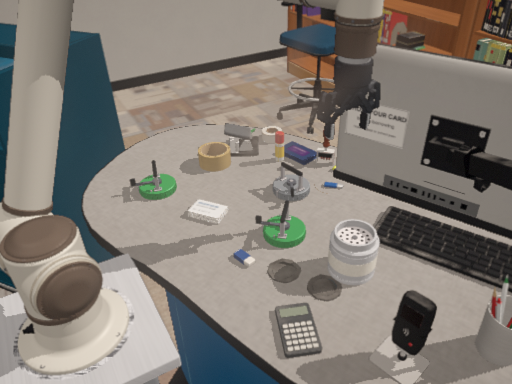

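Three lid-like units are visible in the scene view: green ones at (142,213) and (290,228), and a grey one at (268,178), which is side (291,184). The grey one fits the sealing cap. The open canister with the perforated cassette is at scene (362,232) and side (353,250). I'll confirm with one enlarged crop.

```bash
python3 - <<'E'
from h import *
a=cv2.imread("pics/s0.png");b=cv2.imread("pics/d0.png")
A=cv2.resize(a[150:210,230:310],None,fx=5,fy=5,interpolation=2)
B=cv2.resize(b[150:210,255:335],None,fx=5,fy=5,interpolation=2)
C=cv2.resize(a[195:275,327:407],None,fx=3.75,fy=3.75,interpolation=2)
D=cv2.resize(b[212:292,313:393],None,fx=3.75,fy=3.75,interpolation=2)
cv2.imwrite("pics/c1.png",cv2.vconcat([cv2.hconcat([A,B]),cv2.copyMakeBorder(cv2.hconcat([C,D]),0,0,0,200,0)]))
E
```

```text
(no output)
```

View pics/c1.png

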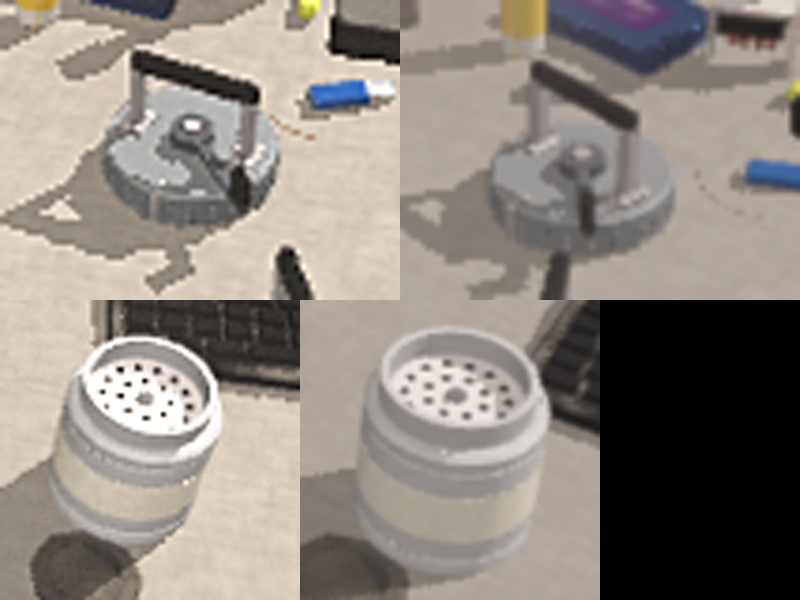

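The crop shows the grey cap with its black bar. The scene crop puts the bar ends at (258,161.6) and (280.4,169), and the lever tab lower right at about (278,187). The open canister has a white perforated cassette. The grey unit is the one to use: it isn't green, and the lever is off the rib.

```bash
python3 - <<'E'
from h import *
def tri(p,q):
    (o1,v1),(o2,v2)=ray("scene",p),ray("side",q)
    A=np.c_[v1,-v2];t=np.linalg.lstsq(A,o2-o1,rcond=None)[0]
    x,y=o1+v1*t[0],o2+v2*t[1];return ((x+y)/2).round(1),np.linalg.norm(x-y).round(1)
print("bar",tri((269.2,165.4),(292.2,169.2)),atz("scene",(269.2,165.4),70),atz("side",(292.2,169.2),70))
for n,l in(("scene",[(258,161.6),(280.4,169)]),("side",[(283,164),(301.4,174)])):
    p,q=[atz(n,u,70) for u in l];print(n,p,q,np.arctan2(*(q-p)[1::-1]))
print("tab",tri((278,187),(255+586/5-80,150+42)),atz("scene",(278,186),39),atz("side",(292.4,192),39))
print("mouth",tri((366.5,218.5),(355.7,233.3)),atz("scene",(366.5,218.5),104),atz("side",(355.7,233.3),104))
E
```

```text
bar (array([603.5, 173.7,  66.3]), np.float64(0.6)) [600.1 171.5  70. ] [599.8 168.4  70. ]
scene [595.1 206.4  70. ] [605.8 137.7  70. ] -1.4162880612298137
side [593.3 203.3  70. ] [607.2 136.4  70. ] -1.3659382189097657
tab (array([569.7, 120.2,  37.5]), np.float64(1.5)) [572.7 122.   39. ] [568.  117.4  39. ]
mouth (array([ 550.2, -143.3,   96.6]), np.float64(1.5)) [ 542.  -145.2  104. ] [ 544.9 -149.2  104. ]
```

Emit:
arm_command(
  steps=[0.037,0.02,0,0,0.037,0.02,0,0,0.037,0.02,0,0,0.037,0.02,0,0,0,0,0,0,0,0,0,0,0,0,0,0],
)

```text
clock: 0.98
position: [545.4, -147.2, 231.1]
ee_rot: [0.708, -0.707, -0.0, 0.0]
contact_force: [0.2, 0.5, 0.4]
gripper_width: 85.4
grasp_force: 0.0
```

```bash
python3 - <<'E'
from h import *
import pickle
s=read_state();c=get_calibration("wrist");save("wrist","pics/w1.png");pickle.dump(c,open("w1.pkl","wb"))
print(s["position"],s["ee_rot"],s["joint_vel"].max(),s["joints"])
print(proj("wrist",(544,-147,104),c))
E
```

```text
[ 545.44656554 -147.15579769  231.07122898] [ 7.07511365e-01 -7.06701953e-01 -1.25725764e-04  3.56956691e-05] 0.004930164428058516 [ 2.31836603e-02  2.83151442e-01 -1.42619628e-01 -1.45420103e-04
 -1.14525061e+00 -2.19789321e-02]
[260.5 181.3]
```

View pics/w1.png

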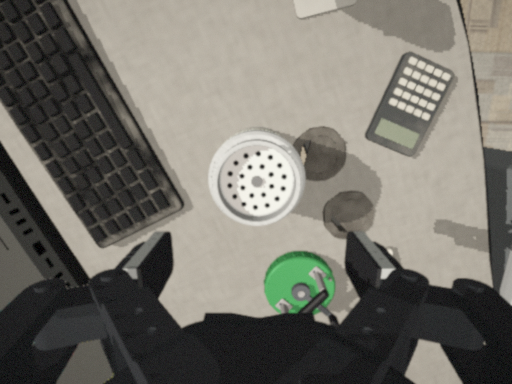

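Emit:
arm_command(
  steps=[-0.04,-0.007,0.005,0,-0.04,-0.007,0.005,0,-0.04,-0.007,0.005,0,-0.04,-0.007,0.005,0,-0.04,-0.007,0.005,0,-0.04,-0.007,0.005,0,-0.04,-0.007,0.005,0,-0.037,-0.007,0.005,0,0,0,0,-0.18,0,0,0,0,0,0,0,0,0,0,0,0],
)

```text
clock: 2.52
position: [601.0, 168.7, 191.5]
ee_rot: [0.767, -0.641, 0.0, -0.0]
contact_force: [-0.7, -0.2, -0.9]
gripper_width: 85.4
grasp_force: 0.0
```

```bash
python3 - <<'E'
from h import *
import pickle
s=read_state();c=get_calibration("wrist");save("wrist","pics/w2.png");pickle.dump(c,open("w2.pkl","wb"))
print(s["position"],s["ee_rot"],s["joint_vel"].max(),s["joints"],s["clock"])
print(proj("wrist",(600,170,70),c))
E
```

```text
[601.00663408 168.73706107 191.50077676] [ 7.67234705e-01 -6.41366422e-01  6.38395093e-05 -1.26502910e-04] 0.008416657424515053 [ 5.32599514e-01  4.12120425e-01 -5.25164583e-02  3.96666279e-05
 -1.10587827e+00 -3.54376809e-01] 2.525
[259.9 184. ]
```

View pics/w2.png

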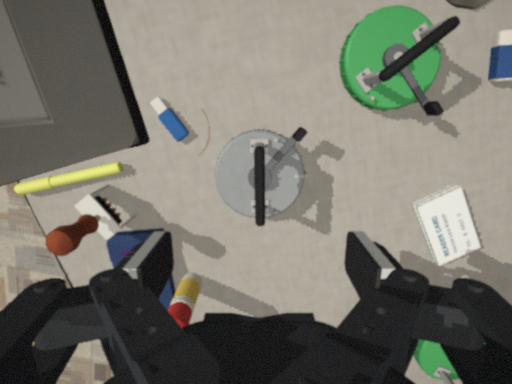

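The wrist view over the canister shows the mouth centred near (257,178). Over the pair, the bar runs from (261,143) to (260,226), the lever tab is at (299,134) and the glue stick is near (188,295).

```bash
python3 - <<'E'
from h import *
import pickle
c1=pickle.load(open("w1.pkl","rb"));c2=pickle.load(open("w2.pkl","rb"))
g=cv2.imread("pics/w2.png",0)
m=np.zeros_like(g);m[135:235,245:275]=(g[135:235,245:275]<45)*255
n,l,st,ce=cv2.connectedComponentsWithStats(m);k=1+st[1:,4].argmax()
p=np.argwhere(l==k)[:,::-1].astype(np.float32);r=cv2.minAreaRect(p);print("bar",st[k],r)
vx,vy,x0,y0=cv2.fitLine(p,2,0,.01,.01).ravel()
a,b=[atz("wrist",(x0+vx*t,y0+vy*t),72,c2) for t in(-38,38)];ctr=r[0]
ang=np.arctan2(*(a-b)[1::-1]);print("bar centre",atz("wrist",ctr,72,c2),"angle",ang, "yaw", ang-np.pi/2)
bar=atz("wrist",ctr,72,c2)
for uv in[(299,134),(302,132)]: 
    t=atz("wrist",uv,45,c2);d=t-bar;print("tab",t,np.hypot(*d[:2]),"dir",np.arctan2(d[1],d[0]))
print("glue top",atz("wrist",(180,313),91,c2),"stamp",atz("wrist",(72,235),40,c2),"blue",atz("wrist",(140,240),15,c2))
print("monitor corner",atz("wrist",(145,140),0,c2),atz("wrist",(145,140),100,c2))
print("green near canister",atz("wrist",(300,285),22,c1))
g=cv2.GaussianBlur(cv2.imread("pics/w1.png",0),(3,3),0)
s=cv2.resize(g[110:250,190:330],None,fx=4,fy=4,interpolation=2)
for lo,hi in((34*4,42*4),(43*4,50*4)):
    h=cv2.HoughCircles(s,cv2.HOUGH_GRADIENT,1.5,400,param1=120,param2=30,minRadius=lo,maxRadius=hi)
    if h is not None:
        u=h[0,0]/4;uv=(u[0]+190,u[1]+110);print("circ",uv,u[2],atz("wrist",uv,104,c1),atz("wrist",uv,88,c1))
# cassette holes centroid
print("cassette centre",atz("wrist",(258,182),88,c1))
E
```

```text
bar [255 147  10  78 565] ((259.4297180175781, 185.49246215820312), (77.02323150634766, 8.419756889343262), 88.99491119384766)
bar centre [600.3 171.   72. ] angle -1.382701588301896 yaw -2.9534979150967926
tab [569.7 119.   45. ] 60.33539591317848 dir -2.1026884612790093
tab [567.2 116.6  45. ] 63.6786463423964 dir -2.1174101997633805
glue top [656.1 309.8  91. ] stamp [796.  272.8  40. ] blue [728.3 278.4  15. ]
monitor corner [736.7 159.1   0. ] [699.7 142.7 100. ]
green near canister [488.   22.1  22. ]
cassette centre [ 546.5 -142.4   88. ]
```

```bash
cat > circ.py <<'E'
from h import *
import pickle
from scipy.optimize import differential_evolution as DE
def fit(g,name,c,circles,x0,rng=8):
    g=cv2.GaussianBlur(g.astype(np.float32),(0,0),.8)
    gx,gy=cv2.Sobel(g,5,1,0),cv2.Sobel(g,5,0,1);mag=np.minimum(np.hypot(gx,gy),150)
    th=np.linspace(0,2*np.pi,90,endpoint=False)
    K=np.array(c["camera_matrix"]);T=np.array(c["cam_to_world"])
    def cost(q):
        t=0
        for r,z in circles:
            P=np.c_[q[0]+r*np.cos(th),q[1]+r*np.sin(th),np.full(90,z)]-T[:3,3]
            p=P@T[:3,:3];s=p[:,:2]/p[:,2:];s=s*(1+c["k1"]*(s**2).sum(1,keepdims=True))
            u=(s*K[0,0]+K[:2,2]).astype(np.float32)
            t-=cv2.remap(mag,u[:,0].copy(),u[:,1].copy(),1).mean()
        return t
    r=DE(cost,[(x0[0]-rng,x0[0]+rng),(x0[1]-rng,x0[1]+rng)],seed=1);return r.x.round(1),round(r.fun,1)
E
python3 - <<'E'
from circ import *
c1=pickle.load(open("w1.pkl","rb"))
for name,f,c in(("wrist","pics/w1.png",c1),("scene","pics/s0.png",get_calibration("scene")),("side","pics/d0.png",get_calibration("side"))):
    g=cv2.imread(f,0)
    for cs in([(38,104)],[(42.5,104)],[(38,104),(42.5,104)],[(50,88)],[(38,104),(42.5,104),(50,88)]):
        print(name,cs,fit(g,name,c,cs,(545,-146),9))
(o1,v1),(o2,v2)=ray("scene",(298,157)),ray("side",(335,180))
t=np.linalg.lstsq(np.c_[v1,-v2],o2-o1,rcond=None)[0];print("monitor corner",o1+v1*t[0],o2+v2*t[1])
E
```

```text
wrist [(38, 104)] (array([ 548.8, -143.8]), np.float64(-102.0))
wrist [(42.5, 104)] (array([ 543.8, -148.2]), np.float64(-96.1))
wrist [(38, 104), (42.5, 104)] (array([ 544.9, -149.4]), np.float64(-180.9))
wrist [(50, 88)] (array([ 548.2, -144.9]), np.float64(-88.3))
wrist [(38, 104), (42.5, 104), (50, 88)] (array([ 548.7, -143.9]), np.float64(-258.7))
scene [(38, 104)] (array([ 544.4, -143.1]), np.float64(-137.7))
scene [(42.5, 104)] (array([ 548.1, -142.2]), np.float64(-137.4))
scene [(38, 104), (42.5, 104)] (array([ 545.4, -142.8]), np.float64(-265.8))
scene [(50, 88)] (array([ 545.7, -143.2]), np.float64(-118.1))
scene [(38, 104), (42.5, 104), (50, 88)] (array([ 545.3, -143.2]), np.float64(-383.6))
side [(38, 104)] (array([ 544.2, -145.6]), np.float64(-123.2))
side [(42.5, 104)] (array([ 546.9, -151.1]), np.float64(-107.8))
side [(38, 104), (42.5, 104)] (array([ 544.9, -146. ]), np.float64(-219.7))
side [(50, 88)] (array([ 553.2, -140.2]), np.float64(-93.8))
side [(38, 104), (42.5, 104), (50, 88)] (array([ 545.5, -146.5]), np.float64(-306.6))
monitor corner [753.6945567  164.31811105   5.08508141] [742.39816662 161.95502544  -8.99056977]
```

Emit:
arm_command(
  grip=0.05,
  steps=[-0.002,0.001,0.02,-0.01,0,0,0.02,0,0,0,0.02,0,0,0,0.02,0,0,0,0,0,0,0,0,0],
)

```text
clock: 3.32
position: [600.3, 170.8, 112.3]
ee_rot: [0.771, -0.637, 0.0, -0.001]
contact_force: [-0.5, -0.2, 0.5]
gripper_width: 50.3
grasp_force: 0.0
```

Emit:
arm_command(
  steps=[0,0,0.02,0,0,0,0.02,0,0,0,0.015,0,0,0,0.007,0,0,0,0,0],
)

```text
clock: 3.95
position: [599.8, 170.8, 49.3]
ee_rot: [0.771, -0.637, 0.0, 0.0]
contact_force: [0.4, 0.3, 0.1]
gripper_width: 50.3
grasp_force: 0.0
```

Emit:
arm_command(
  grip=0.0,
  steps=[0,0,0,0,0,0,0,0,0,0,0,0,0,0,0,0,0,0,0,0,0,0,0,0,0,0,0,0],
)

```text
clock: 4.82
position: [600.1, 171.0, 50.0]
ee_rot: [0.771, -0.637, 0.0, -0.001]
contact_force: [-0.8, 0.1, 5.5]
gripper_width: 8.6
grasp_force: 59.2
```

Emit:
arm_command(
  steps=[0,0,-0.005,0,0,0,-0.01,0,0,0,-0.02,0,0,0,-0.025,0,0,0,-0.025,0,0,0,-0.025,0,0,0,-0.025,0,0,0,-0.015,0,0,0,-0.01,0,0,0,0,0,0,0,0,0],
)

```text
clock: 6.2
position: [598.9, 170.6, 208.0]
ee_rot: [0.771, -0.637, -0.001, 0.001]
contact_force: [-0.4, 1.1, -6.4]
gripper_width: 8.6
grasp_force: 58.6
```

```bash
python3 - <<'E'
from h import *
s=read_state();print(s["position"],s["ee_rot"],s["contact_force"],s["wrist_torque"],s["grasp_force"],s["gripper_width"])
q=np.array(s["ee_rot"]);from scipy.spatial.transform import Rotation as R
M=R.from_quat(q).as_matrix();print(M.round(4));d=M.T@(np.array([546,-145,s["position"][2]])-s["position"]);print(d)
a=save("scene","pics/s1.png");b=save("side","pics/d1.png")
p=proj("scene",s["position"]).astype(int);r=proj("side",s["position"]).astype(int)
a=cv2.imread("pics/s1.png");b=cv2.imread("pics/d1.png")
f=lambda i,p:cv2.resize(i[max(p[1]-40,0):max(p[1]-40,0)+100,p[0]-50:p[0]+50],(400,400),interpolation=2)
cv2.imwrite("pics/c2.png",cv2.hconcat([f(a,p),f(b,r)]))
E
```

```text
[598.94022798 170.58319966 207.9991379 ] [ 7.70888989e-01 -6.36968242e-01 -6.89408537e-04  1.07248157e-03] [-0.4227995   1.08274592 -6.43577639] [ 0.02608935  0.00406632 -0.011612  ] 58.62036108970642 8.62284345257949
[[ 1.885e-01 -9.821e-01 -2.400e-03]
 [-9.821e-01 -1.885e-01 -8.000e-04]
 [ 3.000e-04  2.500e-03 -1.000e+00]]
[299.9417876  111.49084434   0.37326264]
```

View pics/c2.png

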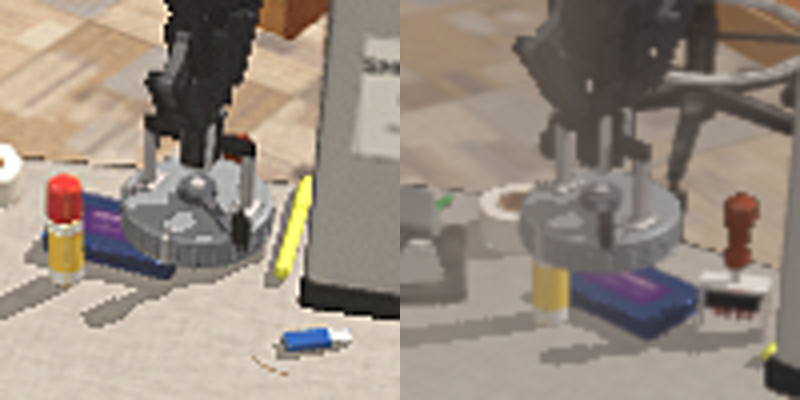

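The pair is held level under the gripper and the load is about 6 N. I'll carry it over the canister and check alignment from both fixed cameras.

Emit:
arm_command(
  steps=[0.01,0.004,0,0,0.02,0.007,0,0,0.03,0.011,0,0,0.03,0.011,0,0,0.03,0.011,0,0,0.03,0.011,0,0,0.03,0.011,0,0,0.03,0.011,0,0,0.03,0.011,0,0,0.025,0.01,0,0,0.02,0.008,0,0,0.01,0.004,0,0,0.005,0.0015,0,0,0,0,0,0,0,0,0,0,0,0,0,0],
)

```text
clock: 8.3
position: [547.0, -144.3, 209.3]
ee_rot: [0.771, -0.636, -0.0, -0.0]
contact_force: [-0.0, 0.0, -6.1]
gripper_width: 9.1
grasp_force: 58.7
```

```bash
python3 - <<'E'
from circ import *
s=read_state();P=s["position"];print(P,s["ee_rot"],s["clock"],s["contact_force"])
save("scene","pics/s2.png");save("side","pics/d2.png")
for n,f0,f in(("scene","pics/s0.png","pics/s2.png"),("side","pics/d0.png","pics/d2.png")):
    c=get_calibration(n)
    for dz in(-2,0,2):
        print(n,dz,"cap-TCP",[ (fit(cv2.imread(f,0),n,c,cs,P[:2],8)[0]-P[:2]).round(1) for cs in([(50,P[2]-26+dz),(50,P[2]-48+dz)],[(50,P[2]-48+dz)])],
      "can",fit(cv2.imread(f0,0),n,c,[(38,104+dz),(42.5,104+dz),(50,88+dz)],(546,-145),8),fit(cv2.imread(f0,0),n,c,[(50,dz),(50,88+dz)],(546,-145),8))
f=lambda i,p:cv2.resize(i[p[1]-20:p[1]+100,p[0]-60:p[0]+60],(400,400),interpolation=2)
a,b=[f(cv2.imread(q),proj(n,P).astype(int)) for n,q in(("scene","pics/s2.png"),("side","pics/d2.png"))]
cv2.imwrite("pics/c3.png",cv2.hconcat([a,b]))
E
```

```text
[ 546.95948285 -144.27414304  209.26713333] [ 7.71283507e-01 -6.36491752e-01 -3.68315454e-05 -1.50146958e-05] 8.3 [-0.03198527  0.0477623  -6.14042733]
scene -2 cap-TCP [array([-1.2,  4.3]), array([0.5, 4. ])] can (array([ 547.5, -142.6]), np.float64(-382.1)) (array([ 548.6, -143. ]), np.float64(-202.4))
scene 0 cap-TCP [array([-3.3,  3.7]), array([-1.5,  3.3])] can (array([ 545.5, -143. ]), np.float64(-383.5)) (array([ 554. , -144.2]), np.float64(-207.4))
scene 2 cap-TCP [array([-5.2,  3.3]), array([-3.2,  2.9])] can (array([ 543.5, -143.7]), np.float64(-384.6)) (array([ 553. , -144.3]), np.float64(-208.9))
side -2 cap-TCP [array([-0.9,  1.1]), array([-0.2,  3.4])] can (array([ 547. , -144.8]), np.float64(-307.2)) (array([ 552.9, -137.5]), np.float64(-144.3))
side 0 cap-TCP [array([-2.3, -0.4]), array([-1.5,  1.1])] can (array([ 545.5, -146.4]), np.float64(-306.5)) (array([ 551.2, -139.2]), np.float64(-144.5))
side 2 cap-TCP [array([-3.6, -1.9]), array([-3. , -0.7])] can (array([ 543.8, -148. ]), np.float64(-305.7)) (array([ 549.7, -141. ]), np.float64(-144.4))
```

View pics/c3.png

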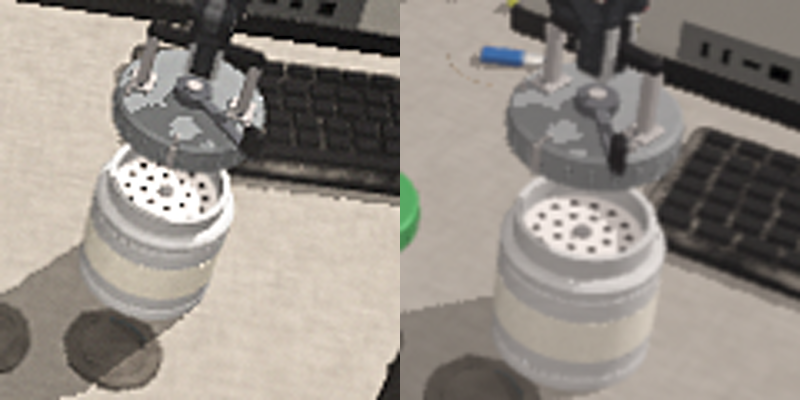

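The pair hangs level just above the mouth. Both fixed cameras put the cap about 2 mm to +y of the canister, and the wrist fit puts it about 1.5 mm to -x. I'll correct by the average and lower to just above the rim.

Emit:
arm_command(
  steps=[0.0013,-0.0008,0.01,0,0,0,0.014,0,0,0,0.01,0,0,0,0.008,0,0,0,0,0,0,0,0,0],
)

```text
clock: 9.15
position: [548.2, -146.1, 167.7]
ee_rot: [0.771, -0.637, 0.0, -0.0]
contact_force: [0.6, -0.1, -5.8]
gripper_width: 8.8
grasp_force: 58.7
```

```bash
python3 - <<'E'
from circ import *
s=read_state();P=s["position"];print(P,s["contact_force"])
save("scene","pics/s3.png");save("side","pics/d3.png")
for n,f0,f in(("scene","pics/s0.png","pics/s3.png"),("side","pics/d0.png","pics/d3.png")):
    c=get_calibration(n);i=cv2.imread(f,0);i0=cv2.imread(f0,0)
    print(n,"cap",[fit(i,n,c,cs,P[:2],8)[0] for cs in([(50,P[2]-26),(50,P[2]-48)],[(50,P[2]-48)])],
      "can",[fit(i0,n,c,cs,(546,-145),8)[0] for cs in([(38,104),(42.5,104)],[(38,104),(42.5,104),(50,88)])])
E
```

```text
[ 548.23989176 -146.06750515  167.70415854] [ 0.55524977 -0.09939096 -5.76628723]
scene cap [array([ 546.3, -143.2]), array([ 548.9, -145.5])] can [array([ 545.3, -143. ]), array([ 545.5, -143. ])]
side cap [array([ 546.5, -145.9]), array([ 547.7, -144.9])] can [array([ 544.9, -146. ]), array([ 545.5, -146.4])]
```

Emit:
arm_command(
  steps=[0,0.0007,0.005,0,0,0,0.004,0,0,0,0.003,0,0,0,0.003,0,0,0,0.003,0,0,0,0.003,0,0,0,0,0],
)

```text
clock: 10.12
position: [546.9, -146.1, 146.0]
ee_rot: [0.771, -0.637, -0.0, 0.0]
contact_force: [0.2, 0.3, -6.1]
gripper_width: 8.4
grasp_force: 58.6
```

Emit:
arm_command(
  steps=[0,0,0.001,0,0,0,0.001,0,0,0,0.001,0,0,0,0.001,0,0,0,0,0],
)

```text
clock: 10.75
position: [547.6, -146.2, 142.8]
ee_rot: [0.771, -0.637, 0.001, -0.0]
contact_force: [0.3, 0.1, -5.6]
gripper_width: 9.0
grasp_force: 58.9
```

Emit:
arm_command(
  steps=[0,0,0.001,0,0,0,0.001,0,0,0,0,0,0,0,0,0],
)

```text
clock: 11.25
position: [547.2, -146.1, 140.3]
ee_rot: [0.771, -0.637, 0.0, 0.0]
contact_force: [0.1, 0.4, -3.9]
gripper_width: 8.6
grasp_force: 59.0
```

Emit:
arm_command(
  steps=[0,0,0.001,0,0,0,0.0005,0,0,0,0,0,0,0,0,0],
)

```text
clock: 11.75
position: [547.3, -146.2, 140.2]
ee_rot: [0.771, -0.637, 0.001, -0.0]
contact_force: [-3.8, 2.2, 5.7]
gripper_width: 8.9
grasp_force: 60.2
```

Resting height is 140.2, against 50.0 on the desk, so the rise is 90.2 mm and the lid is home. I'll release and back off straight up.

Emit:
arm_command(
  grip=0.04,
  steps=[0,0,0,0,0,0,0,0,0,0,0,0,0,0,0,0,0,0,-0.01,0,0,0,-0.02,0,0,0,-0.03,0,0,0,-0.04,0,0,0,0,0,0,0,0,0],
)

```text
clock: 13.0
position: [546.9, -146.0, 239.0]
ee_rot: [0.771, -0.637, -0.0, -0.0]
contact_force: [0.7, -0.0, -0.0]
gripper_width: 39.9
grasp_force: 0.0
```

```bash
python3 - <<'E'
from h import *
import pickle
s=read_state();c=get_calibration("wrist");save("wrist","pics/w4.png");pickle.dump(c,open("w4.pkl","wb"))
print(s["position"],s["ee_rot"],s["joints"],s["clock"],s["contact_force"])
save("side","pics/d4.png");save("scene","pics/s4.png")
w=cv2.imread("pics/w4.png")
f=lambda n,q:(lambda i,p:cv2.resize(i[p[1]-50:p[1]+70,p[0]-60:p[0]+60],(288,288),interpolation=2))(cv2.imread(q),proj(n,(546,-145,114)).astype(int))
cv2.imwrite("pics/c4.png",cv2.hconcat([cv2.resize(w,None,fx=1,fy=1)[0:384],cv2.copyMakeBorder(cv2.vconcat([f("scene","pics/s4.png"),f("side","pics/d4.png")]),0,0,0,0,0)[:384] if 0 else cv2.resize(cv2.vconcat([f("scene","pics/s4.png"),f("side","pics/d4.png")]),(192,384))]))
print("bar proj",proj("wrist",(547.3,-146.2,162),c))
E
```

```text
[ 546.86365897 -145.98844288  238.95818769] [ 7.70924549e-01 -6.36926424e-01 -5.91696554e-05 -2.57663233e-04] [ 2.50885650e-02  2.79084897e-01 -1.27755056e-01 -5.08078826e-04
 -1.16370764e+00  1.64899220e-01] 13.0 [ 0.68827539 -0.04401126 -0.00654219]
bar proj [258.7 195.7]
```

View pics/c4.png

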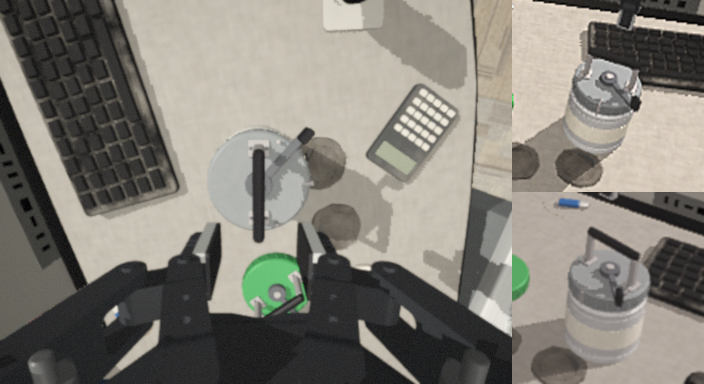

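The cap and lid sit flush on the canister. In the wrist view the tab is at about (306,134), and the bar runs from (258,150) to (259,240). I'll measure the lever direction and cap yaw now.

```bash
cat > bar.py <<'E'
from h import *
def bar(f,c,x0,y0,x1,y1,z):
    g=cv2.imread(f,0);m=np.zeros_like(g);m[y0:y1,x0:x1]=(g[y0:y1,x0:x1]<45)*255
    n,l,st,ce=cv2.connectedComponentsWithStats(m);k=1+st[1:,4].argmax();p=np.argwhere(l==k)[:,::-1].astype(np.float32)
    vx,vy,a,b=cv2.fitLine(p,2,0,.01,.01).ravel();r=cv2.minAreaRect(p)
    A,B=[atz("wrist",(a+vx*t,b+vy*t),z,c) for t in(-30,30)]
    return st[k].tolist(),atz("wrist",r[0],z,c),np.arctan2(*(A-B)[1::-1])
E
python3 - <<'E'
from bar import *
import pickle
c=pickle.load(open("w4.pkl","rb"))
s,b,a=bar("pics/w4.png",c,245,140,275,250,164);print("bar",s,b,a)
s,t,ta=bar("pics/w4.png",c,290,120,320,146,137);print("tab",s,t,ta)
d=t-b;r=np.hypot(d[0],d[1]);dr=np.arctan2(d[1],d[0]);yaw=(a+np.pi/2)%np.pi
print("r",r,"dir",dr,"yaw",yaw,"lever",(dr-(yaw+np.pi)+np.pi)%(2*np.pi)-np.pi)
E
```

```text
bar [256, 150, 8, 89, 191] [ 545.4 -148.7  164. ] -1.3754047722783236
tab [302, 129, 5, 5, 10] [ 519.4 -201.2  137. ] 1.0706352730472142
r 58.58540773947041 dir -2.030627160436655 yaw 0.19539155451657297 lever 0.9155739386365651
```

Emit:
arm_command(
  grip=0.04,
  steps=[0.016,0.0135,0,0,0.016,0.0135,0,0,0.016,0.013,0,0,0,0,0,0.175,0,0,0,0.175,0,0,0,0.175,0,0,0,0.175,0,0,0.03,0,0,0,0.03,0,0,0,0,0,0,0,0,0],
)

```text
clock: 14.52
position: [517.5, -201.7, 180.0]
ee_rot: [-0.506, 0.863, -0.001, 0.001]
contact_force: [0.4, -0.6, 0.4]
gripper_width: 40.2
grasp_force: 0.0
```

```bash
python3 - <<'E'
from h import *
s=read_state();P=s["position"];print(P,s["ee_rot"],s["joints"],s["clock"],s["contact_force"])
save("side","pics/d5.png");save("scene","pics/s5.png");c=get_calibration("wrist");save("wrist","pics/w5.png")
f=lambda n,q:(lambda i,p:cv2.resize(i[p[1]-70:p[1]+50,p[0]-60:p[0]+60],(400,400),interpolation=2))(cv2.imread(q),proj(n,(546,-145,114)).astype(int))
cv2.imwrite("pics/c5.png",cv2.hconcat([f("scene","pics/s5.png"),f("side","pics/d5.png")]))
# expected tab centre in wrist image
print(proj("wrist",(P[0],P[1],137),c))
E
```

```text
[ 517.46442253 -201.68313881  180.0297176 ] [-5.05746944e-01  8.62681318e-01 -8.29178357e-04  5.33955338e-04] [-7.93652801e-02  3.09362511e-01 -2.42318210e-01  8.79528376e-04
 -1.01729074e+00 -4.31396967e-01] 14.525 [ 0.36406673 -0.62768385  0.39312379]
[259.5 209.1]
```

View pics/c5.png

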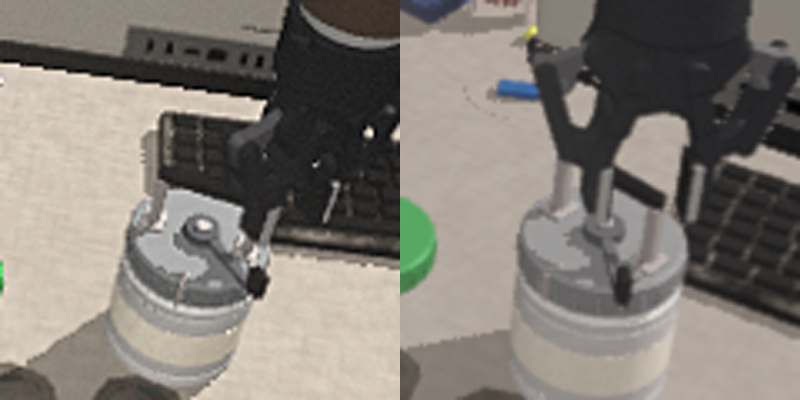

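The gripper straddles the tab direction and clears the bar. I'll lower around the tab and close to a loose 11 mm.

Emit:
arm_command(
  steps=[0,0,0.02,0,0,0,0.02,0,0,0,0.014,0,0,0,0.006,0,0,0,0,0],
)

```text
clock: 15.3
position: [517.1, -200.8, 118.9]
ee_rot: [-0.506, 0.863, -0.0, -0.0]
contact_force: [0.6, 0.3, 1.0]
gripper_width: 40.0
grasp_force: 0.0
```

Emit:
arm_command(
  grip=0.012,
  steps=[0,0,0,0,0,0,0,0,0,0,0,0,0,0,0,0],
)

```text
clock: 15.8
position: [517.0, -200.8, 119.0]
ee_rot: [-0.506, 0.863, -0.0, 0.0]
contact_force: [-0.4, 0.2, 0.2]
gripper_width: 12.0
grasp_force: 0.0
```

```bash
python3 - <<'E'
from h import *
s=read_state();P=s["position"];print(P,s["ee_rot"],s["gripper_width"],s["contact_force"],s["clock"])
from scipy.spatial.transform import Rotation as R
M=R.from_quat(s["ee_rot"]).as_matrix();a0=np.arctan2(M[1,0],M[0,0]);print("toolx ang",a0)
C=np.array([547.2,-146.3]);d=P[:2]-C;r=np.hypot(*d);a=np.arctan2(d[1],d[0]);end=0.19-np.pi;print("r,ang",r,a,"swing",end-a,"roll tot",a0-end)
# per row deltas in tool frame
N=8;dth=(end-a)/N;al=a0
roll=(a0-end)/N
for i in range(N):
    p0=C+62.5*np.array([np.cos(a+i*dth),np.sin(a+i*dth)]) if i else P[:2];p1=C+62.5*np.array([np.cos(a+(i+1)*dth),np.sin(a+(i+1)*dth)])
    w=p1-p0;print(round(w@[np.cos(al),np.sin(al)],1),round(w@[np.sin(al),-np.cos(al)],1),round(roll,3));al-=roll
save("side","pics/d6.png");save("scene","pics/s6.png")
E
```

```text
[ 517.02204363 -200.81277829  118.98309492] [-5.05904429e-01  8.62589518e-01 -1.20886045e-04  1.33315038e-04] 11.991245283241932 [-0.37381505  0.19714886  0.16459105] 15.8
toolx ang -2.080732320349501
r,ang 62.30852307185958 -2.0763947904179263 swing -0.8751978631718669 roll tot 0.8708603332402922
-0.2 6.8 0.109
-0.3 6.8 0.109
-0.4 6.8 0.109
-0.4 6.8 0.109
-0.4 6.8 0.109
-0.4 6.8 0.109
-0.4 6.8 0.109
-0.4 6.8 0.109
```

Emit:
arm_command(
  steps=[-0.0002,0.0068,0,0.109,-0.0003,0.0068,0,0.109,-0.0004,0.0068,0,0.109,-0.0004,0.0068,0,0.109,-0.0004,0.0068,0,0.109,-0.0004,0.0068,0,0.109,-0.0004,0.0068,0,0.109,-0.0004,0.0068,0,0.108,0,0,0,0,0,0,0,0],
)

```text
clock: 17.15
position: [486.2, -158.2, 118.9]
ee_rot: [-0.096, 0.995, -0.0, 0.0]
contact_force: [0.1, -0.5, -0.0]
gripper_width: 12.3
grasp_force: 0.0
```

Emit:
arm_command(
  grip=0.009,
  steps=[0,0,0,0,0,0,0,0,0,0,0,0],
)

```text
clock: 17.52
position: [486.2, -158.2, 118.8]
ee_rot: [-0.095, 0.995, -0.0, 0.0]
contact_force: [-0.9, 0.4, -0.2]
gripper_width: 9.2
grasp_force: 0.1
```

Emit:
arm_command(
  grip=0.04,
  steps=[0,0,0,0,0,0,0,0,0,0,0,0,0,0,0,0,0,0,-0.02,0,0,0,-0.03,0,0,0,-0.03,0,0,0,-0.03,0,0,0,-0.01,0,0,0,0,0,0,0,0,0],
)

```text
clock: 18.9
position: [485.3, -157.9, 237.3]
ee_rot: [-0.095, 0.996, 0.0, -0.001]
contact_force: [-0.3, 0.7, 0.1]
gripper_width: 40.3
grasp_force: 0.0
```

```bash
python3 - <<'E'
from h import *
import pickle
s=read_state();c=get_calibration("wrist");save("wrist","pics/w7.png");pickle.dump(c,open("w7.pkl","wb"))
print(s["position"],s["ee_rot"],s["joints"],s["clock"],s["contact_force"])
from scipy.spatial.transform import Rotation as R
M=R.from_quat(s["ee_rot"]).as_matrix();print(M.T@(np.array([547.2,-146.2,s["position"][2]])-s["position"]),np.arctan2(M[1,0],M[0,0]))
print(proj("wrist",(547.2,-146.2,164),c),proj("wrist",(486,-158,137),c))
save("side","pics/d7.png");save("scene","pics/s7.png")
f=lambda n,q:(lambda i,p:cv2.resize(i[p[1]-50:p[1]+50,p[0]-50:p[0]+50],(192,192),interpolation=2))(cv2.imread(q),proj(n,(546,-145,114)).astype(int))
cv2.imwrite("pics/c7.png",cv2.hconcat([cv2.imread("pics/w7.png"),cv2.vconcat([f("scene","pics/s7.png"),f("side","pics/d7.png")])]))
E
```

```text
[ 485.25734052 -157.93056365  237.30180467] [-9.46189782e-02  9.95512512e-01  3.96700727e-04 -1.38927601e-03] [ 3.52502281e-03  1.85949186e-01 -2.56710303e-01 -5.93426639e-04
 -1.13097619e+00 -1.38454625e+00] 18.9 [-0.2853026   0.708336    0.13172413]
[-63.04322514  -0.14871379  -0.16980737] -2.9520695719292385
[258.6 268.9] [258.4 189.1]
```

View pics/c7.png

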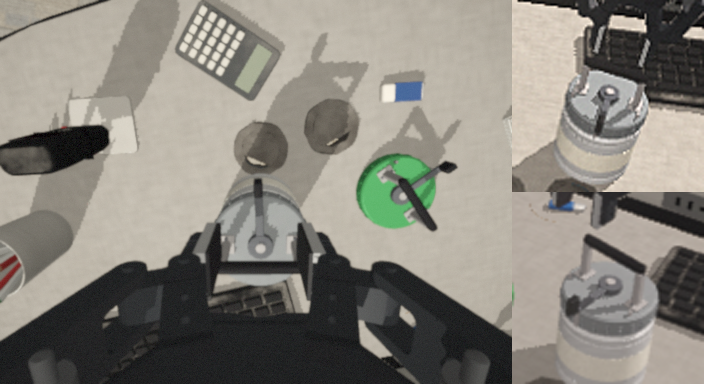

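The lever points straight from the hub (260,247) to the tab (259,185), square to the bar lying across row ~267. I'll check this and the bar position numerically.

```bash
python3 - <<'E'
from h import *
import pickle
c=pickle.load(open("w7.pkl","rb"));g=cv2.imread("pics/w7.png",0)
print("bar col profiles rows 254..286")
for x in(228,243,260,277,292): print(x,g[254:286,x].tolist())
m=np.zeros_like(g);m[178:232,248:272]=(g[178:232,248:272]<80)*255
n,l,st,ce=cv2.connectedComponentsWithStats(m);k=1+st[1:,4].argmax();p=np.argwhere(l==k)[:,::-1].astype(np.float32)
print(st[k]);A=[]
for lo,hi in((178,195),(212,230)):
    q=p[(p[:,1]>=lo)&(p[:,1]<hi)]
    if len(q): A.append(q.mean(0));print(A[-1])
E
```

```text
bar col profiles rows 254..286
228 [121, 122, 132, 145, 154, 153, 132, 81, 34, 21, 30, 32, 26, 39, 45, 44, 48, 58, 62, 83, 132, 168, 183, 187, 190, 191, 189, 188, 185, 180, 160, 145]
243 [174, 175, 175, 176, 176, 172, 148, 87, 35, 30, 21, 31, 28, 36, 34, 48, 48, 53, 59, 76, 127, 161, 175, 178, 178, 179, 177, 175, 166, 155, 147, 125]
260 [136, 125, 127, 131, 137, 149, 137, 85, 28, 31, 26, 29, 34, 37, 44, 46, 49, 49, 53, 75, 123, 160, 173, 176, 175, 174, 174, 174, 171, 175, 170, 139]
277 [169, 174, 172, 173, 169, 166, 140, 85, 38, 18, 27, 31, 29, 33, 44, 51, 51, 49, 51, 85, 140, 167, 173, 174, 172, 174, 174, 171, 156, 141, 137, 133]
292 [141, 147, 152, 156, 159, 159, 135, 82, 31, 33, 30, 30, 31, 39, 45, 53, 49, 50, 45, 75, 136, 172, 182, 177, 165, 153, 156, 164, 157, 149, 147, 146]
[253 179  11  20 160]
[257.64395 186.88637]
```

The bar is exactly square to the tool and the lever is in line with the tool's axis, so the angle is about 0. I'll return to the handle.

Emit:
arm_command(
  grip=0.04,
  steps=[-0.021,0,0,0,-0.021,0,0,0,-0.021,0,0,0,0,0,0,-0.1745,0,0,0,-0.1745,0,0,0,-0.1745,0,0,0,-0.1745,0,0,0,-0.1745,0,0,0,-0.1745,0,0,0,-0.1745,0,0,0,-0.1745,0,0,0,-0.1745,0,0,0,0,0,0,0,0,0,0,0,0],
)

```text
clock: 20.92
position: [547.9, -146.2, 238.6]
ee_rot: [0.77, -0.638, -0.0, 0.0]
contact_force: [0.0, -0.3, 0.2]
gripper_width: 40.1
grasp_force: 0.0
```

```bash
python3 - <<'E'
from bar import *
s=read_state();c=get_calibration("wrist");save("wrist","pics/w8.png")
print(s["position"],s["ee_rot"],s["clock"])
from scipy.spatial.transform import Rotation as R
M=R.from_quat(s["ee_rot"]).as_matrix();d=M.T@(np.array([547.2,-146.2,140.2])-s["position"]);print(d,np.arctan2(M[1,0],M[0,0]))
print(bar("pics/w8.png",c,245,140,275,250,164),proj("wrist",(547.2,-146.2,160),c))
E
```

```text
[ 547.90512905 -146.1870112   238.64493289] [ 7.70402403e-01 -6.37557929e-01 -1.31040934e-04  8.64969826e-05] 20.925
[-0.11010857  0.66554492 98.44514774] -1.382648488331717
([258, 151, 7, 89, 207], array([ 545.3, -148.4,  164. ]), np.float64(-1.3749905907248035)) [260.  195.6]
```

Emit:
arm_command(
  steps=[0,0.0005,0.03,0,0,0,0.03,0,0,0,0.02,0,0,0,0.012,0,0,0,0.006,0,0,0,0,0,0,0,0,0],
)

```text
clock: 21.85
position: [548.0, -146.3, 141.6]
ee_rot: [0.771, -0.637, 0.001, -0.0]
contact_force: [-0.1, 0.2, 0.2]
gripper_width: 39.3
grasp_force: 0.0
```

Emit:
arm_command(
  grip=0.0,
  steps=[0,0,0,0,0,0,0,0,0,0,0,0,0,0,0,0,0,0,0,0,0,0,0,0],
)

```text
clock: 22.6
position: [547.5, -146.4, 141.4]
ee_rot: [0.771, -0.637, 0.0, -0.0]
contact_force: [-2.9, 0.5, 5.0]
gripper_width: 8.6
grasp_force: 59.4
```

Emit:
arm_command(
  steps=[0,0,-0.002,0,0,0,-0.002,0,0,0,-0.002,0,0,0,-0.002,0,0,0,0,0,0,0,0,0],
)

```text
clock: 23.35
position: [547.3, -146.3, 148.7]
ee_rot: [0.771, -0.637, -0.0, 0.0]
contact_force: [0.1, -0.2, -3.9]
gripper_width: 8.8
grasp_force: 58.4
```

Emit:
arm_command(
  steps=[0,0,-0.005,0,0,0,-0.005,0,0,0,-0.01,0,0,0,-0.01,0,0,0,-0.015,0,0,0,-0.015,0,0,0,-0.01,0,0,0,-0.006,0,0,0,-0.003,0,0,0,0,0,0,0,0,0,0,0,0,0],
)

```text
clock: 24.85
position: [547.3, -146.3, 227.4]
ee_rot: [0.771, -0.637, -0.0, 0.0]
contact_force: [-0.2, -0.9, -4.3]
gripper_width: 9.0
grasp_force: 58.5
```

```bash
python3 - <<'E'
from circ import *
F=[]
s=read_state();P=s["position"];print(P,s["ee_rot"],s["clock"],s["contact_force"],s["wrist_torque"])
for n in("scene","side"):
    for k in range(4): save(n,f"pics/{n}9.png");F.append(read_state()["contact_force"][2])
    c=get_calibration(n);i=cv2.imread(f"pics/{n}9.png",0);i2=cv2.imread("pics/s2.png" if n=="scene" else "pics/d2.png",0)
    # inside of mouth: inner lid (grey/steel perforated) vs white cassette ; look at lid top circle r42 at z=108
    for nm,img in(("pair above open mouth",i2),("now",i)):
        for z,o in((88,(0,0)),(108,(0,0))):
            v=[]
            for a in np.linspace(0,6.28,24,endpoint=False):
                for r in(10,20,30):
                    u=proj(n,(546+r*np.cos(a),-145+r*np.sin(a),z),c);v.append(img[int(u[1]),int(u[0])])
            print(n,nm,z,np.mean(v).round(1),np.std(v).round(1))
    print(n,"lid flange fit",fit(i,n,c,[(42,108)],(546,-145),6),"bare rim",fit(i,n,c,[(38,104)],(546,-145),6))
print("Fz",np.round(F,1))
E
```

```text
[ 547.26505432 -146.28793658  227.39112878] [ 7.70817712e-01 -6.37055618e-01 -3.52049666e-04  2.66100860e-04] 24.85 [-0.16899027 -0.88916876 -4.27753667] [-0.01230742 -0.0514297   0.05847801]
scene pair above open mouth 88 220.1 59.0
scene pair above open mouth 108 174.7 72.3
scene now 88 189.1 45.0
scene now 108 187.7 49.8
scene lid flange fit (array([ 547.7, -144.1]), np.float64(-111.7)) bare rim (array([ 546.4, -142.4]), np.float64(-117.9))
side pair above open mouth 88 204.5 37.8
side pair above open mouth 108 174.0 43.4
side now 88 159.7 24.4
side now 108 164.9 24.3
side lid flange fit (array([ 548.6, -144.3]), np.float64(-85.2)) bare rim (array([ 552. , -146.5]), np.float64(-74.2))
Fz [-3.7 -4.2 -4.4 -3.5 -4.  -3.9 -3.6 -4. ]
```

The load is 3.9 N now against 6.1 N with the pair, so only the cap is held. The mouth now shows the grey lid where the white cassette was. One last numeric check of the lid's height.

```bash
python3 - <<'E'
from circ import *
def prep(f):
    g=cv2.GaussianBlur(cv2.imread(f,0).astype(np.float32),(0,0),.8);return np.minimum(np.hypot(cv2.Sobel(g,5,1,0),cv2.Sobel(g,5,0,1)),150)
I={n:(prep(f"pics/{n}9.png"),get_calibration(n)) for n in("scene","side")}
th=np.linspace(0,2*np.pi,90,endpoint=False)
def cost(q,r,d):
    t=0
    for n,(m,c) in I.items():
        K=np.array(c["camera_matrix"]);T=np.array(c["cam_to_world"]);o=(0,d) if n=="scene" else (0,-d)
        x,y=q[0]+r*np.cos(th),q[1]+o[1]+r*np.sin(th)
        z=q[2]+q[3]*(x-q[0])/r+q[4]*(y-q[1])/r
        p=(np.c_[x,y,z]-T[:3,3])@T[:3,:3];s=p[:,:2]/p[:,2:];s=s*(1+c["k1"]*(s**2).sum(1,keepdims=True));u=(s*K[0,0]+K[:2,2]).astype(np.float32)
        t-=cv2.remap(m,u[:,0].copy(),u[:,1].copy(),1).mean()
    return t
for r,z0 in((42.2,106),(50,88)):
  for tl in(0.01,5):
    R=DE(cost,[(540,553),(-152,-139),(z0-9,z0+9),(-tl,tl),(-tl,tl)],args=(r,1.7),seed=2,maxiter=150);print(r,tl,R.x.round(1),round(R.fun,1))
E
```

```text
42.2 0.01 [ 544.  -146.9  113.     0.    -0. ] -197.8
42.2 5 [ 548.7 -148.5  102.9   -4.8   -4.9] -207.2
50 0.01 [ 544.4 -145.6   88.7    0.    -0. ] -206.1
50 5 [ 547.1 -146.    85.7    1.1   -3.7] -211.3
```

```bash
python3 - <<'E'
from h import *
for n,f0 in(("scene","pics/s0.png"),("side","pics/d0.png")):
    a=cv2.imread(f0,0).astype(float);b=cv2.imread(f"pics/{n}9.png",0).astype(float);u=proj(n,(546,-145,104)).astype(int)
    # canister body shift check by phase correlation on paper band
    v=proj(n,(546,-145,35)).astype(int);A,B=[cv2.getRectSubPix(i.astype(np.float32),(60,24),(float(v[0]),float(v[1]+4))) for i in(a,b)]
    print(n,"body shift px",cv2.phaseCorrelate(A,B,cv2.createHanningWindow((60,24),5)))
    for dx in(-14,-7,0,7,14):
        x=u[0]+dx;print(dx,"before",a[u[1]-24:u[1]+26:1,x].astype(int).tolist());print("   now  ",b[u[1]-24:u[1]+26,x].astype(int).tolist())
E
```

```text
scene body shift px ((0.10138219552383276, 0.026962983991731804), 0.8796587930785285)
-14 before [143, 132, 135, 137, 137, 142, 138, 141, 145, 142, 147, 141, 133, 133, 202, 255, 249, 174, 128, 131, 225, 255, 255, 255, 255, 255, 181, 254, 255, 255, 251, 147, 140, 146, 145, 146, 162, 192, 201, 211, 198, 150, 155, 175, 168, 161, 155, 154, 178, 194]
   now   [72, 83, 92, 100, 107, 116, 141, 139, 141, 141, 140, 135, 131, 171, 215, 221, 138, 188, 217, 86, 126, 224, 129, 78, 230, 230, 229, 233, 208, 127, 150, 157, 141, 140, 140, 140, 155, 183, 196, 207, 191, 147, 153, 169, 162, 156, 152, 150, 173, 189]
-7 before [64, 49, 47, 51, 78, 84, 68, 65, 68, 81, 68, 89, 255, 171, 139, 148, 146, 170, 229, 225, 231, 254, 255, 255, 102, 254, 255, 247, 254, 255, 255, 118, 254, 255, 254, 234, 135, 154, 153, 152, 166, 199, 215, 203, 159, 151, 170, 174, 165, 161]
   now   [119, 115, 121, 129, 125, 81, 95, 93, 92, 85, 84, 98, 132, 123, 229, 91, 125, 226, 224, 217, 181, 228, 224, 207, 85, 138, 216, 181, 226, 227, 227, 228, 231, 207, 131, 163, 143, 155, 150, 148, 166, 194, 210, 200, 157, 144, 165, 169, 160, 15
[... 3461 characters left out ...]
, 182, 183, 185, 180, 156, 123, 122, 123, 133, 169, 181, 176, 130, 123, 180, 182, 180, 184, 179, 171, 171, 185, 181, 142, 135, 138, 137, 136, 137, 137, 157, 204, 208, 202, 193, 147, 142]
14 before [165, 167, 171, 172, 170, 169, 168, 170, 168, 167, 170, 170, 166, 164, 171, 197, 197, 151, 133, 131, 131, 130, 130, 147, 171, 178, 170, 120, 142, 169, 123, 79, 145, 176, 181, 199, 186, 153, 150, 150, 151, 161, 194, 210, 210, 206, 177, 146, 153, 159]
   now   [146, 142, 101, 97, 99, 98, 98, 97, 97, 105, 146, 174, 171, 173, 184, 177, 105, 156, 183, 179, 135, 125, 186, 171, 133, 179, 179, 134, 165, 185, 178, 133, 151, 183, 173, 151, 167, 154, 154, 153, 154, 164, 197, 214, 213, 210, 180, 149, 156, 162]
```

The canister hasn't moved. The lid's front edge sits uniformly about 2 px above the old rim edge in every column, so the flange is level and home. Handing in.

```bash
python3 -c "
from bench import *
print(job_done())"
```

```text
the job is handed in; nothing more can be done
None
```

I lowered the pair until the inner lid was home, swung the lever over the index rib to free it, and handed in with the cap alone held level about 86 mm above where it sat. The inner lid is still seated; I checked that from the load on the gripper and image measurements, having already used my 10 picture views.

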